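Stand the lamp post in its holding collar

TASK

Three sawn lengths of bamboo stand on the bench. Pick up the longest one and lower it, without dropping it in, into the round collar on the wooden holding stand, so that it is left standing upright on the floor of the collar, ready for gluing. Leave the two shorter lengths standing where they are.

Things in the scene. Friction and masses are not known exactly. Their poses are not given: they have to be found in the camera images.
- long_mid (a point): The longest bamboo length, to be moved: a straight round section, 40 mm in diameter (with a slight node ridge 45 mm above its foot) and 150 mm long, about 0.09 kg, standing on end on the bench. The point is its centre, half-way up (75 mm above its foot, 75 mm below its top); z is its long axis, up. The top 90 mm is smooth and free to be gripped from above. The shorter lengths stand at least 110 mm from it, centre to centre.
- stand_seat (a point): The holding stand, fixed to the bench: a dark wooden board 140 x 120 mm and 18 mm thick, with an upright collar cut from thick green bamboo in its middle. The collar is an open ring, 90 mm outer and 68 mm inner diameter, 45 mm high, so that its rim is 63 mm above the bench. The point is the centre of the collar's flat floor (the top of the board, 18 mm above the bench, 45 mm below the rim); z up, x along the board's longer side.
- short_mid (a point): Bystander: a shorter bamboo length of the same 40 mm diameter, 85 mm long, standing on end on the bench. The point is its centre, half-way up; z is its long axis.
- wide_mid (a point): Bystander: a thick short bamboo length, 62 mm in diameter and 70 mm long, standing on end on the bench. The point is its centre, half-way up; z is its long axis.

How it is judged (in metres and radians):
On the way:
1. the longest length is lowered into the collar in the gripper: its foot less than 25 mm above the collar's floor, inside the ring, while the fingers still hold it (horizontal distance between long_mid and stand_seat below 0.02 m and z of long_mid in the frame of stand_seat below 0.1 m and contact force between the fingers and long above 0.5 N), for 0.1 s.
At the end, for the whole second after the job is handed in: The longest length stands upright (within 10 degrees), released and at rest in the collar, centre within 20 mm of the collar's axis and 70 to 80 mm above its floor. The two shorter lengths stand upright (within 10 degrees), each within 40 mm of where it started (horizontal distance between long_mid and stand_seat below 0.02 m and z of long_mid in the frame of stand_seat between 0.07 and 0.08 m and angle between each of long_mid, short_mid, wide_mid's own z axis and vertical below 0.17 rad and linear speed of long below 0.02 m/s and distance of each of short_mid, wide_mid from where it was at the start of the episode below 0.04 m); the robot touches nothing.
It fails at once if a shorter length is knocked over, lifted or pushed more than 40 mm from its place (distance of any of short_mid, wide_mid from where it was at the start of the episode above 0.04 m or angle between any of short_mid, wide_mid's own z axis and vertical above 0.5 rad).
It also fails if it takes over 43 s, if anything falls off the work surface, if the arm or the gripper's body presses on something with over 40 N, if the wrist force passes 120 N, or if a joint passes its speed limit or range.

ROBOT

A 6-joint arm with a two-finger parallel gripper is mounted at the origin on the work surface. World frame = base frame: x ahead of the robot, y to its left, z up, the work surface at z = 0. Lengths are in mm, angles in degrees, forces in N, time in s.
With the tool pointing down it reaches from about 275 to 1000 mm from the base axis. Payload 8.4 kg.
Tool frame: the origin (TCP) lies at the centre of the arm's flange, where the gripper is bolted on; the fingertips stand 173 mm ahead of it and the grasp point (between the pads) lies 155 mm ahead of it (arm.grasp_offset is the distance from the TCP to the grasp point, in mm); z points along the fingers, y is the line along which they close (so a half turn about z gives the same grasp; the last joint's range is limited). The gripper opens to 85 mm and grips with 20 to 120 N. Pads are 22 mm wide; open, the fingers measure 114 mm over their backs; the gripper's body (76 mm by 85 mm) begins 54 mm behind the grasp point. The pads swing forward as they close: fully open they stand 13 mm farther back than shut.
Start: joints at [71.425, 20.225, 93.587, -0, 66.188, -0.138], TCP at [197.671, 592.921, 404.681] pointing down, gripper open.
Joint ranges: [-150.9, 150.9], [-52.94, 120.26], [3.33, 152.33], [-74.26, 254.26], [0, 154.13], [-172.89, 172.89]. Speed limits (degrees/s): [127.2, 127.2, 159.86, 180, 180, 180].

INTERFACE

Orientations are given as a 3x3 rotation matrix whose columns are the frame's x, y, z axes.
In Python, from rig import arm, viewer, workorder gives the robot as it stands.
- The arm moves only by the shell command python3 -m pendant 'ROWS'. ROWS is JSON, a list of rows, each a list of 5 numbers: the finger opening in cm, from 0 to 8.54, then the shift along the world's x, y, z in cm, then the turn about the world's z in rad. In form: [[gripper, tx, ty, tz, roll], ...]. A call has 1 to 8 rows; each row is the pose to reach, as a shift and turn from the pose commanded when the call began; what a row does not reach only later rows make up. A row lasts 1/8 s, in which the tool goes at most 62.5 mm and 10.7 degrees, less where a joint would pass 70% of its speed; a pose out of reach is approached as far as the arm can. A call with a gripper value outside its range is refused whole. The fingers move at their own pace and stop on an object; the grip force is fixed at half the most. Time passes only in rows, so rows that repeat a pose let the fingers close. It gives the time, the measured TCP pose, the force, the opening and the grip force at its end, in the units of the state.
- arm.get_state(): the state, without advancing time (a new reading comes with each control period).
- viewer.get_image(name): name is "scene" or "side" or "wrist"; returns a dict with "color" (400x640x3 uint8, red, green, blue), "mtx" (3x3 intrinsics, pixels), "pose" (4x4, takes a point from camera to world coordinates). Camera axes: x right, y down, z forward; pixel columns grow to the right and rows downward; lengths in mm; the calibration is good to about 2 mm. A picture is of the moment at which its call begins. There is no depth.
- workorder.close_job(): hands the job in; it is judged then, once.
Trained networks look in a picture, given as the dict that the camera call returned (one of the last four; its "shot" number tells which), for a name from the list of things; names that differ only in an ending like _2 or _b are one class to them, and where a whole thing is asked for, a point or a joint stands for the part that bears it (a point fixed in the world has none). Each returns a list of dicts, best first, with "score" (0 to 1); they miss things now and then, are a little off and sometimes report something else, mostly with a low value. They report only what shows in the picture. A call takes as long as a camera call.
- viewer.cut_out(target, picture): "region" (400x640 bool, what is visible of it) and "box" ([centre column, centre row, width, height] in pixels, round what is visible of it).
The state is a dict: "t": time; "joint_positions": joint angles; "dq": joint speeds; "tau": joint torques, N m; "position": TCP position; "tcp_rot": TCP orientation; "wrist_force": force on the tool from outside, world axes, zero at the start; "torque": the same for the moment, N m; "grip_width": opening from 0.0 (shut) to 1.0 (fully open); "grasp_force": force on a finger pad.
Only numpy, scipy, OpenCV 4.12 (cv2) and the standard library are available. Lean on these libraries where they do the work, as an engineer would, in place of code of your own. Each camera call takes 0.05 s, during which the arm holds its last target. There are 200 camera calls.

## Working session

There is one attempt and no reset: what is moved stays moved. The work goes in short steps, Python scripts to look and compute and a shell command to move; the robot and the scene stay as the last step left them, time stands still between calls to the robot, and variables do not carry over. Pictures are saved under pics/ and viewed, at most 10 in all, crops included, and the job is handed in when it is done.

```bash
mkdir -p pics; cat > h.py <<'E'
import numpy as np, cv2
from rig import arm, viewer, workorder
def ray(im,u,v):
    d=np.linalg.inv(im["mtx"])@[u,v,1]; P=np.array(im["pose"]); return P[:3,3],P[:3,:3]@d
def onz(im,u,v,z):
    o,d=ray(im,u,v); return o+d*(z-o[2])/d[2]
def proj(im,p):
    P=np.linalg.inv(im["pose"]); c=P[:3,:3]@np.array(p,float)+P[:3,3]; q=np.array(im["mtx"])@c; return q[:2]/q[2]
def save(im,n): cv2.imwrite(f"pics/{n}.png",im["color"][:,:,::-1])
E
python3 - <<'E'
from h import *
for n in ["scene","side","wrist"]:
    im=viewer.get_image(n); save(im,n+"0"); print(n,np.round(im["pose"],2).tolist())
    for t in ["long_mid","stand_seat","short_mid","wide_mid"]:
        for r in viewer.cut_out(t,im)[:2]:
            print(t,round(r["score"],2),np.round(r["box"]))
s=arm.get_state(); print(s["t"],s["grip_width"],s["wrist_force"],np.round(s["tcp_rot"],3).tolist())
a,b=[cv2.imread(f"pics/{n}0.png") for n in("scene","side")]
cv2.imwrite("pics/both.png",cv2.resize(np.vstack([a,b]),(480,600)))
E
```

```text
scene [[0.35, 0.68, -0.65, 1049.03], [0.94, -0.26, 0.23, -146.4], [-0.01, -0.68, -0.73, 646.31], [0.0, 0.0, 0.0, 1.0]]
long_mid 0.66 [380. 164.  19.  58.]
stand_seat 0.87 [210. 247.  84.  73.]
short_mid 0.82 [297. 204.  22.  42.]
wide_mid 0.91 [428. 157.  28.  36.]
side [[-0.98, -0.15, 0.13, 402.06], [-0.2, 0.68, -0.7, 665.7], [0.01, -0.72, -0.7, 717.84], [0.0, 0.0, 0.0, 1.0]]
long_mid 0.66 [322. 274.  22.  70.]
long_mid 0.17 [332. 207.  18.  42.]
stand_seat 0.71 [335. 158.  64.  45.]
short_mid 0.56 [334. 205.  19.  40.]
wide_mid 0.61 [315. 366.  39.  56.]
wide_mid 0.41 [321. 274.  24.  68.]
wrist [[0.32, 0.9, 0.31, 118.0], [0.95, -0.3, -0.1, 619.15], [0.0, 0.33, -0.95, 374.69], [0.0, 0.0, 0.0, 1.0]]
wide_mid 0.89 [219. 377.  22.  29.]
0.75 0.9989754206120114 [-0.25772147 -0.74150091  0.50649922] [[-0.949, 0.316, 0.0], [0.316, 0.949, 0.0], [-0.0, 0.0, -1.0]]
```

View pics/scene0.png

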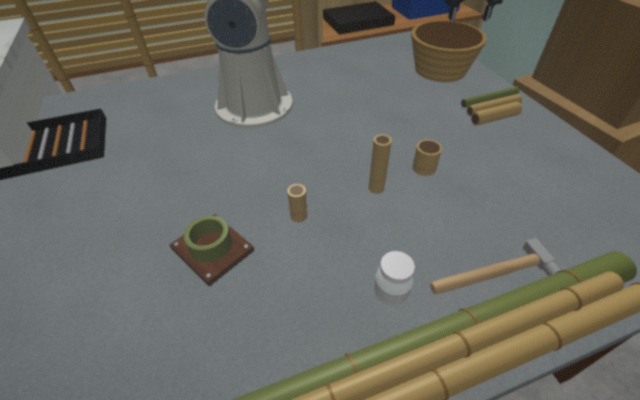

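View pics/side0.png

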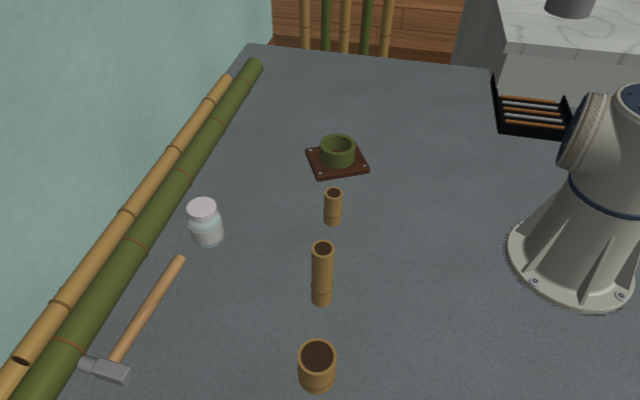

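The scene view shows the long length at about (380,164), short at (297,204), wide at (428,157) and the stand's collar at (208,240). In the side view they are at (322,274), (334,206), (317,366) and (337,152). The best detections agree with both views. Next I fit known-size cylinders to both views.

```bash
cat > fit.py <<'E'
from h import *
from scipy.optimize import least_squares
a=np.linspace(0,2*np.pi,60)
def box(im,x,y,r,z0,z1):
    p=np.array([proj(im,(x+r*np.cos(t),y+r*np.sin(t),z)) for z in(z0,z1) for t in a]); lo,hi=p.min(0),p.max(0); return np.r_[lo,hi]
def mbox(m):
    n,l,st,_=cv2.connectedComponentsWithStats(m.astype(np.uint8)); i=1+np.argmax(st[1:,4]); x,y,w,h=st[i,:4]; return np.array([x,y,x+w,y+h],float)-.0
def run(names=("scene","side")):
    ims=[viewer.get_image(n) for n in names]
    for t,r,z0,z1 in [("long_mid",20,0,150),("short_mid",20,0,85),("wide_mid",31,0,70),("stand_seat",45,18,63)]:
        B=[]
        for im in ims:
            m=viewer.cut_out(t,im)[0]["region"]
            if t=="stand_seat":
                c=im["color"].astype(int); m=m&(c[...,1]>c[...,0]+5)
            B.append((im,mbox(m)))
        def f(p,B): return np.concatenate([box(im,*p,r,z0,z1)-b for im,b in B])
        for BB in (B,B[:1],B[1:]):
            s=least_squares(f,[400,200],args=(BB,),loss="soft_l1"); print(t,np.round(s.x,1),"res",np.round(s.fun,1))
if __name__=="__main__": run()
E
python3 fit.py
```

```text
long_mid [484.3 200.4] res [ 0.3 -0.2  0.1 -0.4  0.  -0.4 -0.1 -0. ]
long_mid [485.  199.6] res [ 0.1  0.1 -0.1 -0.1]
long_mid [484.1 200.8] res [ 0.  -0.2 -0.   0.2]Traceback (most recent call last):
  File "fit.py", line 20, in <module>
    if __name__=="__main__": run()
                             ~~~^^
  File "fit.py", line 13, in run
    m=viewer.cut_out(t,im)[0]["region"]
      ~~~~~~~~~~~~~~~~~~~~^^^
IndexError: list index out of range
```

```bash
python3 - <<'E'
s=open('fit.py').read()
s=s.replace('''            m=viewer.cut_out(t,im)[0]["region"]
''','''            R=viewer.cut_out(t,im)
            if not R: print(t,"missed"); continue
            m=R[0]["region"]
''').replace("for BB in (B,B[:1],B[1:])","for BB in [B]+[[b] for b in B]")
open('fit.py','w').write(s)
E
python3 fit.py
```

```text
long_mid [484.3 201. ] res [-0.5 -1.2  1.3 -0.4 -0.1 -0.1 -0.2 -0.7]
long_mid [486.4 198.6] res [-1.  -0.5  0.8  0.4]
long_mid [483.9 201.9] res [ 0.   0.3 -0.  -0.3]
short_mid [501.   -9.7] res [-0.4 -0.7  0.7  0.1 -1.1 -2.   0.6  0.4]
short_mid [501.7 -10.3] res [-0.6 -0.4  0.6  0.4]
short_mid [500.3  -7.9] res [-0.9 -1.3  0.8  1.1]
wide_mid [462.  348.6] res [-0.5 -0.8  0.7 -1.   0.3 -0.6 -0.9  0.1]
wide_mid [464.9 346.4] res [-0.6  0.   0.6 -0.1]
wide_mid [461.5 348.9] res [ 0.6 -0.4 -0.6  0.4]
stand_seat [ 525.8 -213.9] res [-1.  -1.6  3.3  1.1 -0.5 -1.5  0.8  0.4]
stand_seat [ 524.7 -215.4] res [-1.9 -1.8  2.5  0.9]
stand_seat [ 526.  -212.4] res [-0.7 -1.2  0.7  0.8]
```

Both views agree within about 2 mm: long (484, 201), stand (525.5, −214), short (501, −10), wide (462, 349). The TCP has to shift +286.6 in x and −392.3 in y. I'll travel above the 150 mm tops first.

```bash
python3 -m pendant '[[8.5,1,-1.4,0,0],[8.5,3,-4.1,0,0],[8.5,6,-8.2,0,0],[8.5,9,-12.3,0,0],[8.5,12,-16.4,0,0],[8.5,15,-20.5,0,0],[8.5,17,-23.3,0,0],[8.5,18,-24.6,0,0]]'; python3 -m pendant '[[8.5,1.5,-2,0,0],[8.5,4,-5.5,0,0],[8.5,6.5,-9,0,0],[8.5,8.5,-11.8,0,0],[8.5,9.8,-13.6,0,0],[8.5,10.66,-14.65,0,0],[8.5,10.66,-14.65,0,0],[8.5,10.66,-14.65,0,0]]'
```

```text
t: 2.55
position: [378.5, 344.8, 404.8]
tcp_rot: [[-0.948, 0.318, 0.0], [0.318, 0.948, -0.0], [-0.0, -0.0, -1.0]]
wrist_force: [-1.0, -0.2, -0.5]
grip_width: 0.996
grasp_force: 0.0
t: 3.55
position: [483.9, 201.0, 404.6]
tcp_rot: [[-0.949, 0.316, -0.0], [0.316, 0.949, 0.0], [0.0, 0.0, -1.0]]
wrist_force: [-0.4, -0.1, 0.7]
grip_width: 0.993
grasp_force: 0.0
```

```bash
python3 - <<'E'
from h import *
im=viewer.get_image("wrist"); c=im["color"][:,:,::-1].copy()
for z in(150,0):
    cv2.polylines(c,[np.int32([proj(im,(484.3+20*np.cos(t),200.8+20*np.sin(t),z)) for t in np.linspace(0,6.28,40)])],True,(0,0,255),1)
cv2.imwrite("pics/w1.png",c)
E
```

```text
(no output)
```

View pics/w1.png

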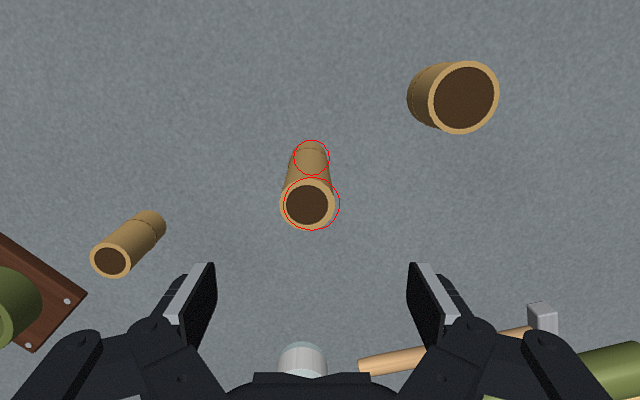

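The wrist view shows the long length's top at (307,204), where the fit predicts (311,204). The offset is only about 3 mm, and the fingers will straddle it with clear space around. I'll descend and close.

```bash
python3 -m pendant '[[8.5,0,0,-1,0],[8.5,0,0,-3.5,0],[8.5,0,0,-6,0],[8.5,0,0,-8.5,0],[8.5,0,0,-11,0],[8.5,0,0,-12.7,0],[8.5,0,0,-13.4,0],[8.5,0,0,-13.4,0]]'; python3 -m pendant '[[6,0,0,0,0],[5.5,0,0,0,0],[5,0,0,0,0],[4.5,0,0,0,0],[4,0,0,0,0],[3,0,0,0,0],[3,0,0,0,0],[3,0,0,0,0]]'
```

```text
t: 4.6
position: [484.3, 200.5, 270.5]
tcp_rot: [[-0.949, 0.316, -0.0], [0.316, 0.949, -0.0], [0.0, -0.0, -1.0]]
wrist_force: [0.8, 0.4, -0.3]
grip_width: 0.993
grasp_force: 0.0
t: 5.6
position: [484.2, 200.1, 271.0]
tcp_rot: [[-0.949, 0.316, -0.0], [0.316, 0.949, -0.001], [-0.0, -0.001, -1.0]]
wrist_force: [-2.0, -3.1, 6.3]
grip_width: 0.455
grasp_force: 59.3
```

It's gripped at 59 N and about 39 mm wide, as expected. Now lift it and check.

```bash
python3 -m pendant '[[3,0,0,0.5,0],[3,0,0,2,0],[3,0,0,4.5,0],[3,0,0,7.5,0],[3,0,0,10.5,0],[3,0,0,13.5,0],[3,0,0,15.5,0],[3,0,0,16,0]]'; python3 - <<'E'
from h import *
a=[]
for n in("scene","side"):
    im=viewer.get_image(n); p=arm.get_state()["position"]; c=im["color"][:,:,::-1].copy()
    for z in(310,160):
        cv2.polylines(c,[np.int32([proj(im,(p[0]+20*np.cos(t),p[1]+20*np.sin(t),z)) for t in np.linspace(0,6.28,40)])],True,(0,0,255),1)
    u,v=proj(im,(p[0],p[1],240)).astype(int); v=max(v,120);a.append(cv2.resize(c[v-120:v+120,u-120:u+120],(400,400)))
cv2.imwrite("pics/l1.png",np.hstack(a))
E
```

```text
t: 6.6
position: [484.4, 200.5, 432.8]
tcp_rot: [[-0.949, 0.316, 0.003], [0.316, 0.949, 0.001], [-0.002, 0.002, -1.0]]
wrist_force: [0.1, 0.5, -0.9]
grip_width: 0.457
grasp_force: 60.1
```

View pics/l1.png

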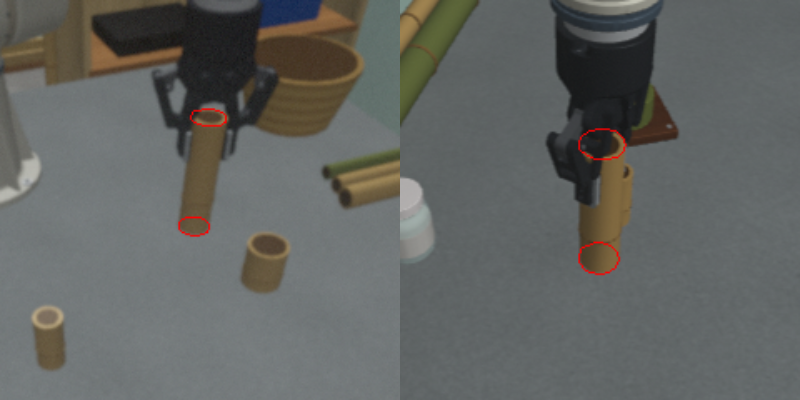

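Both crops show the length hanging upright in the fingers. Its foot matches the predicted circle at scene crop (195,226) and side crop (600,258). I'll carry it over to the stand, +41 in x and −414.5 in y, with the foot about 160 mm up.

```bash
python3 -m pendant '[[3,0.1,-0.7,0,0],[3,0.3,-2.7,0,0],[3,0.6,-6,0,0],[3,1,-10,0,0],[3,1.4,-14,0,0],[3,1.8,-18,0,0],[3,2.1,-21,0,0],[3,2.3,-23,0,0]]'; python3 -m pendant '[[3,0.2,-2,0,0],[3,0.5,-5,0,0],[3,0.9,-9,0,0],[3,1.3,-13,0,0],[3,1.6,-16,0,0],[3,1.75,-17.8,0,0],[3,1.82,-18.45,0,0],[3,1.82,-18.45,0,0]]';  python3 -m pendant '[[3,0,0,-1,0],[3,0,0,-3,0],[3,0,0,-5,0],[3,0,0,-6.5,0],[3,0,0,-7.2,0],[3,0,0,-7.5,0],[3,0,0,-7.5,0],[3,0,0,-7.5,0]]'; python3 - <<'E'
from h import *
a=[]
for n in("scene","side"):
    im=viewer.get_image(n); p=arm.get_state()["position"]; c=im["color"][:,:,::-1].copy()
    for r,x,y,z,k in((20,p[0],p[1],p[2]-272.8,(0,0,255)),(45,525.5,-214,63,(255,0,0)),(34,525.5,-214,63,(255,0,0))):
        cv2.polylines(c,[np.int32(8*np.array([proj(im,(x+r*np.cos(t),y+r*np.sin(t),z)) for t in np.linspace(0,6.28,40)]))],True,k,1,cv2.LINE_AA,3)
    u,v=proj(im,(p[0],p[1],120)).astype(int);v=max(v,75);a.append(cv2.resize(c[v-75:v+75,u-75:u+75],(400,400)))
cv2.imwrite("pics/p1.png",np.hstack(a))
E
```

```text
t: 7.7
position: [506.8, -32.2, 430.1]
tcp_rot: [[-0.948, 0.318, -0.001], [0.318, 0.948, -0.0], [0.001, -0.001, -1.0]]
wrist_force: [-0.3, 0.4, -0.2]
grip_width: 0.455
grasp_force: 60.1
t: 8.7
position: [525.3, -214.0, 430.4]
tcp_rot: [[-0.949, 0.317, -0.0], [0.317, 0.949, 0.0], [0.001, 0.0, -1.0]]
wrist_force: [-0.6, 0.5, -1.1]
grip_width: 0.455
grasp_force: 60.2
t: 9.7
position: [525.7, -214.2, 356.3]
tcp_rot: [[-0.949, 0.316, 0.001], [0.316, 0.949, -0.0], [-0.001, -0.0, -1.0]]
wrist_force: [-0.2, -0.5, -1.4]
grip_width: 0.457
grasp_force: 60.2
```

View pics/p1.png

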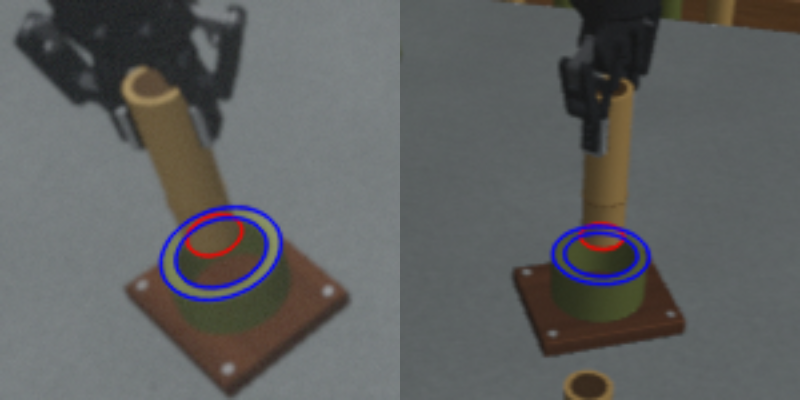

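The collar rim is at about (229,260) in the scene crop and (599,256) in the side crop, and the foot hangs over its opening. In the scene view the predicted rim looks about 2 px to the left, so I'll recheck the collar fit at several colour thresholds using the unobstructed first pictures.

```bash
python3 - <<'E'
from fit import *
ims=[viewer.get_image(n) for n in("scene","side")]
for th in (0,3,6,10,15):
    B=[]
    for n,im in zip(("scene","side"),ims):
        c=cv2.imread(f"pics/{n}0.png").astype(int); m=np.zeros(c.shape[:2],bool)
        u,v=proj(im,(525.5,-214,40)).astype(int); m[v-32:v+32,u-32:u+32]=1
        m&=(c[...,1]>c[...,2]+th)&(c[...,1]>c[...,0]+12); B.append((im,mbox(m)))
    for BB in (B,B[:1],B[1:]):
        s=least_squares(lambda p:np.concatenate([box(im,*p,45,18,63)-b for im,b in BB]),[525,-214]); print(th,np.round(s.x,1),np.round(s.fun,1))
E
```

```text
0 [ 526.2 -214.1] [-1.1 -0.5  1.2  0.3 -0.7 -0.6  0.7  0.4]
0 [ 526.2 -214.1] [-1.1 -0.5  1.2  0.3]
0 [ 526.2 -213.9] [-0.7 -0.5  0.7  0.4]
3 [ 525.5 -213.8] [-1.  -0.7  1.3  1.  -0.4 -0.5  0.9  0.5]
3 [ 524.8 -213.9] [-1.1 -1.   1.2  0.7]
3 [ 526.2 -213.9] [-0.7 -0.5  0.7  0.4]
6 [ 521.  -214.3] [-1.5 -2.1  3.6  5.3  1.3 -1.4  2.8  0.6]
6 [ 514.9 -215.5] [-2.4 -4.   2.6  3.2]
6 [ 525.9 -212. ] [-0.7 -1.1  0.7  0.9]Traceback (most recent call last):
  File "<stdin>", line 8, in <module>
  File "fit.py", line 7, in mbox
    n,l,st,_=cv2.connectedComponentsWithStats(m.astype(np.uint8)); i=1+np.argmax(st[1:,4]); x,y,w,h=st[i,:4]; return np.array([x,y,x+w,y+h],float)-.0
                                                                       ~~~~~~~~~^^^^^^^^^^
    return _wrapfunc(a, 'argmax', axis=axis, out=out, **kwds)
    return bound(*args, **kwds)
ValueError: attempt to get argmax of an empty sequence
```

With the looser thresholds, both views give (526, −214) and symmetric residuals, so the tool is centred. The floor should be reached at TCP z of about 288.5, which is −67 mm. I'll lower to just above it, then creep down.

```bash
python3 -m pendant '[[3,0,0,-0.7,0],[3,0,0,-1.7,0],[3,0,0,-2.7,0],[3,0,0,-3.7,0],[3,0,0,-4.7,0],[3,0,0,-5.5,0],[3,0,0,-5.9,0],[3,0,0,-5.9,0]]'; python3 -m pendant '[[3,0,0,0,0],[3,0,0,-0.1,0],[3,0,0,-0.2,0],[3,0,0,-0.3,0],[3,0,0,-0.4,0],[3,0,0,-0.5,0],[3,0,0,-0.6,0],[3,0,0,-0.6,0]]'
```

```text
t: 10.9
position: [525.5, -214.1, 296.4]
tcp_rot: [[-0.949, 0.316, -0.0], [0.316, 0.949, 0.0], [0.0, 0.0, -1.0]]
wrist_force: [0.3, 0.3, -0.9]
grip_width: 0.454
grasp_force: 60.2
t: 11.9
position: [525.4, -214.1, 290.6]
tcp_rot: [[-0.949, 0.316, -0.0], [0.316, 0.949, 0.0], [0.0, 0.0, -1.0]]
wrist_force: [0.6, -0.3, -0.8]
grip_width: 0.454
grasp_force: 60.2
```

```bash
python3 -m pendant '[[3,0,0,-0.1,0],[3,0,0,-0.1,0],[3,0,0,-0.15,0],[3,0,0,-0.2,0],[3,0,0,-0.2,0],[3,0,0,-0.2,0]]'
```

```text
t: 12.65
position: [525.6, -214.2, 289.0]
tcp_rot: [[-0.949, 0.316, 0.001], [0.316, 0.949, -0.0], [-0.001, -0.0, -1.0]]
wrist_force: [-1.2, -0.5, 5.3]
grip_width: 0.46
grasp_force: 60.4
```

The wrist force rose to 5 N at TCP z 289, so the foot is on the floor at the expected height. I'll open slowly and then retreat straight up.

```bash
python3 -m pendant '[[4.2,0,0,0,0],[4.6,0,0,0,0],[5.2,0,0,0,0],[6,0,0,0,0],[7,0,0,0,0],[8.4,0,0,0,0],[8.4,0,0,0,0],[8.4,0,0,0,0]]'; python3 -m pendant '[[8.4,0,0,0.5,0],[8.4,0,0,2,0],[8.4,0,0,4,0],[8.4,0,0,7,0],[8.4,0,0,10,0],[8.4,0,0,12.5,0],[8.4,0,0,14,0],[8.4,0,0,14,0]]'; python3 - <<'E'
from fit import *
a=[]
for n in("scene","side"):
    im=viewer.get_image(n); c=im["color"][:,:,::-1].copy()
    for r,x,y,z,k in((20,525.5,-214,168,(0,0,255)),(45,526,-214,63,(255,0,0))):
        cv2.polylines(c,[np.int32(8*np.array([proj(im,(x+r*np.cos(t),y+r*np.sin(t),z)) for t in np.linspace(0,6.28,40)]))],True,k,1,cv2.LINE_AA,3)
    u,v=proj(im,(525,-214,100)).astype(int);v=max(v,90);a.append(cv2.resize(c[v-90:v+90,u-90:u+90],(400,400)))
cv2.imwrite("pics/e1.png",np.hstack(a))
run()
E
```

```text
t: 13.65
position: [525.5, -214.0, 288.7]
tcp_rot: [[-0.949, 0.316, -0.0], [0.316, 0.949, -0.0], [-0.0, -0.0, -1.0]]
wrist_force: [0.3, -0.1, -0.6]
grip_width: 0.983
grasp_force: 0.0
t: 14.65
position: [525.6, -214.2, 430.0]
tcp_rot: [[-0.949, 0.316, 0.002], [0.316, 0.949, -0.001], [-0.002, -0.0, -1.0]]
wrist_force: [0.4, 0.3, -0.3]
grip_width: 0.982
grasp_force: 0.0
long_mid [ 519.7 -220.5] res [-0.8  3.9  0.7  9.6  0.8  5.3  1.9 14.3]
long_mid [ 499.1 -217.7] res [-0.3 -3.5  0.4  1.9]
long_mid [ 531.7 -270.9] res [-0.2 -6.   0.2  1.9]
short_mid [502.4  -9.6] res [-0.2 -1.3  1.  -0.5  0.3 -1.  -1.  -0.7]
short_mid [504.6 -11.2] res [-0.6 -0.5  0.6  0.4]
short_mid [501.1  -7.2] res [ 0.7 -0.2 -0.6  0.2]
wide_mid [461.4 347.3] res [-1.  -0.9  1.1 -1.  -0.  -1.2 -0.4  0.4]
wide_mid [464.4 345.1] res [-1.2  0.   1.  -0.1]
wide_mid [460.9 347.8] res [ 0.2 -0.9 -0.2  0.8]
stand_seat [ 525.8 -213.8] res [-1.  -1.6  4.3  1.1 -0.5 -2.5  0.8  0.5]
stand_seat [ 524.4 -215.9] res [-2.1 -1.8  3.2  0.9]
stand_seat [ 525.8 -211.4] res [-0.7 -2.   0.7  1.1]
```

View pics/e1.png

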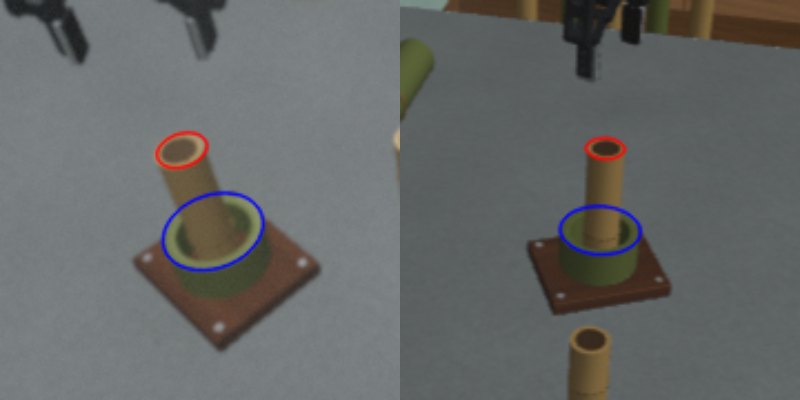

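The length stands upright inside the collar. Its top lies on the predicted circle at z=168, at (182,150) in the scene crop and (606,148) in the side crop. The gripper is clear, and the two shorter lengths haven't moved beyond measurement error, so I'm handing the job in.

```bash
python3 -c "
from rig import workorder; print(workorder.close_job())"
```

```text
the job is handed in; nothing more can be done
None
```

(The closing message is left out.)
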